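# Slide the flat gauge under the bridge bracket to its stop

### The job

Check the clearance under the milled bracket: with the fingertips, push the flat steel gauge plate along the inspection plate, nose first, through the low opening under the bridge until its nose rests against the stop block behind and the gauge lies straight in the opening. Keep the gauge flat on the plate all the way, never lifted or tipped, do not disturb the other things on and around the plate, and then take the hand away.

Things in the scene. Friction and masses are not known exactly. Their poses are not given: they have to be found in the camera images.
- fixture: Fixed dark steel inspection plate 300 (x) by 500 (y) by 15 mm thick, lying turned on the bench, with an aluminium bridge bracket and a steel stop block screwed on it. Origin: centre of the plate's underside, on the bench; its top is 15 mm higher. z up; +y is the way the gauge has to slide. The bridge stands at y = 105 to 155 mm, the stop block's face is at y = 185 mm, both centred on x = 0.
- mouth (a point): Middle of the entrance under the bridge, on the plate's top, in the plane of the bridge's front face. The opening is 112 mm wide and 12 mm high, between two legs each 22 mm wide; the bridge's top is 30 mm above the plate's top, with a round boss of 44 mm diameter 12 mm higher. Axes as the fixture's.
- stop (a point): Foot of the stop block's face, at its middle, on the plate's top, 80 mm beyond the entrance. The block is 70 mm wide and 25 mm high. Axes as the fixture's.
- gauge: Loose bright steel plate lying flat in front of the bridge: 96 mm wide (x), 140 mm long (y), 9 mm thick, 0.3 to 0.65 kg; black spot near its square tail, nose corners cut off at 45 degrees by 22 mm (nose edge 52 mm wide). Turned by up to 20 degrees and offset by up to 30 mm from the opening's line. Origin: centre of its underside; +y points to the nose; nose and tail edges are 70 mm from it.
- gauge_nose (a point): Middle of the gauge's nose edge, half-way up its thickness.
- gauge_tail (a point): Middle of the gauge's tail edge, half-way up its thickness.
- plug_gauge: Bystander: steel pin, 20 mm diameter, 45 mm high, standing near the front corner of the inspection plate on its -x side. Origin at the centre of its foot.
- block: Bystander: steel block 30 by 35 by 30 mm on the inspection plate, beside the bridge on the +x side. Origin at the centre of its underside.
- ring_gauge: Bystander: steel ring 44 mm outside diameter, 18 mm high, on the inspection plate, beside the bridge on the -x side. Origin at the centre of its underside.
- spacer: Bystander: aluminium cylinder 26 mm diameter, 28 mm high, on the inspection plate's far +x corner. Origin at the centre of its foot.
- brush: Bystander: hand brush lying on the bench along the inspection plate's +x edge. Origin at its middle, underneath.
- discs: Bystander: stack of black discs, 60 mm diameter, 14 mm high, on the bench before the inspection plate's front (-y) edge. Origin at the centre of its underside.
There are look-alikes about, which are no part of the job. There is more than one size of the gauge; the job needs the middle-sized.

How it is judged:
On the way:
1. the gauge's nose is under the bridge, pointing through it (y of gauge_nose in the frame of fixture above 0.12 m and x of gauge in the frame of fixture between -0.02 and 0.02 m and angle between the y axis of gauge and the y axis of fixture, either way round below 0.2 rad), for 0.05 s.
At the end, for the whole second after the job is handed in: The gauge's nose is within 4 mm of the stop block's face, the gauge lies under the bridge within 12 mm of the opening's centre line, straight within 0.1 rad, flat on the plate (within 2 mm and 0.03 rad) and at rest; each bystander is within 20 mm of where it stood (y of gauge_nose in the frame of fixture between 0.181 and 0.188 m and x of gauge in the frame of fixture between -0.012 and 0.012 m and angle between the y axis of gauge and the y axis of fixture, either way round below 0.1 rad and angle between gauge's own z axis and vertical below 0.03 rad and z of gauge in the frame of fixture below 0.017 m and linear speed of gauge below 0.01 m/s and distance of each of plug_gauge, block, ring_gauge, spacer, brush, discs from where it was at the start of the episode below 0.02 m); the robot touches nothing.
It fails at once if the gauge is lifted off the plate (more than 5 mm) (z of gauge in the frame of fixture above 0.02 m).
It fails at once if the gauge is tipped (more than 0.1 rad) (angle between gauge's own z axis and vertical above 0.1 rad).
It fails at once if a bystander is disturbed (moved more than 20 mm) (distance of any of plug_gauge, block, ring_gauge, spacer, brush, discs from where it was at the start of the episode above 0.02 m).
It also fails if it takes over 67 s, if anything falls off the work surface, if the arm or the gripper's body presses on something with over 40 N, if the wrist force passes 120 N, or if a joint passes its speed limit or range.

### The arm

A 6-joint arm with a two-finger parallel gripper is mounted at the origin on the work surface. World frame = base frame: x ahead of the robot, y to its left, z up, the work surface at z = 0. Lengths are in m, angles in rad, forces in N, time in s.
With the tool pointing down it reaches from about 0.375 to 0.975 m from the base axis. Payload 3.8 kg.
Tool frame: the origin (TCP) lies at the very end of the fingers, on their centre line; the grasp point (between the pads) lies 19 mm behind it; y points along the fingers, x is the direction in which the jaws open and shut, and the axes are right-handed (so a half turn about y gives the same grasp; the last joint's range is limited). The gripper opens to 85 mm and grips with 20 to 120 N. Pads are 22 mm wide; open, the fingers measure 114 mm over their backs; the gripper's body (76 mm by 85 mm) begins 54 mm behind the grasp point. The pads swing forward as they close: fully open they stand 13 mm farther back than shut.
Start: joints at [-1.204, 0.264, 1.604, -0, 1.274, -0.037], TCP at [0.265, -0.621, 0.231] pointing down, gripper open.
Joint ranges: [-2.63, 2.63], [-0.94, 2.18], [0.31, 2.57], [-1.31, 4.45], [0, 2.66], [-2.55, 2.55]. Speed limits (rad/s): [2.57, 2.57, 3.14, 3.14, 3.14, 3.14].

### API

Orientations are given as a rotation vector (axis times angle).
In Python, from workcell import bot, cams gives the robot as it stands.
- The arm moves only by the tool play_rows, never from a script. Its argument "motion" is a list of rows, each a list of 2 entries, a list of its own where there are three numbers: the shift along the world's x, y, z normalised to -1 to 1, where 1 is 400 mm, then the turn, a rotation vector about the world's x, y, z normalised to -1 to 1, where 1 is pi/4 rad. In form: [[[tx, ty, tz], [ax, ay, az]], ...]. A call has 1 to 10 rows; each row is the pose to reach, as a shift and turn from the pose commanded when the call began; what a row does not reach only later rows make up. A row lasts 1/8 s, in which the tool goes at most 62.5 mm and 10.7 degrees, less where a joint would pass 70% of its speed; a pose out of reach is approached as far as the arm can. A call with a number of a shift or a turn outside -1 to 1 is refused whole. A call with a gripper value outside its range is refused whole. "gripper" is the closure, from 0 (fully open) to 1 (shut), set as the call begins (left out, the last holds). The fingers move at their own pace and stop on an object; "squeeze" is the grip in N (left out, the last holds). Time passes only in rows, so rows that repeat a pose let the fingers close. It gives the time, the measured TCP pose, the force and the opening at its end, in the units of the state.
- bot.read_state(): the state, without advancing time (a new reading comes with each control period).
- cams.read_camera(name): name is "scene" or "side" or "wrist"; returns (picture, depth): 480x640x3 uint8, red, green, blue; 480x640 float32, m along the optical axis (not along the pixel's ray), 0 where there is no reading.
- cams.calibration(name): a dict with "mtx" (3x3 intrinsics, pixels), "R" (3x3) and "t" (3): a world point X has camera coordinates R X + t; the wrist camera has in their place "tool_from_camera" (4x4, takes a point from camera to tool coordinates, whose origin is the TCP and whose axes are the tool frame's). Camera axes: x right, y down, z forward; pixel columns grow to the right and rows downward; lengths in m; the calibration is good to about 2 mm. A picture is of the moment at which its call begins: read the wrist's pose just before it. calibration takes no time and is no camera call.
- bot.finish_job(): hands the job in, once; it reports no verdict.
Trained networks look in the newest picture that a camera, given by its name, has taken for a name from the list of things; names that differ only in an ending like _2 or _b are one class to them, and where a whole thing is asked for, a point or a joint stands for the part that bears it (a point fixed in the world has none). Each returns a list of dicts, best first, with "conf" (0 to 1); they miss things now and then, are a little off and sometimes report something else, mostly with a low value. They report only what shows in the picture. A call takes as long as a camera call. They do not tell look-alikes from the thing itself.
- cams.recognise(camera, label): "xyz" ([x, y, z] in m, in the coordinates of the camera as it stood for that picture, good to about 4 mm: the middle of the surface that is visible of it).
- cams.regions_of(camera, label): "mask" (480x640 bool, what is visible of it).
- cams.mark_of(camera, label): "xyz" ([x, y, z] in m, in the coordinates of the camera as it stood for that picture, good to about 4 mm: a listed point, or the origin of a listed thing).
The state is a dict: "time": time; "q": joint angles; "joint_vel": joint speeds; "joint_torque": joint torques, N m; "tool_pos": TCP position; "tcp_rot": TCP orientation; "wrist_force": force on the tool from outside, world axes, zero at the start; "torque": the same for the moment, N m; "width": opening from 0.0 (shut) to 1.0 (fully open).
Only numpy, scipy, OpenCV 4.12 (cv2) and the standard library are available. Lean on these libraries where they do the work, as an engineer would, in place of code of your own. Each camera call takes 0.05 s, during which the arm holds its last target.

## Working session

There is one attempt and no reset: what is moved stays moved. The work goes in short steps, Python scripts to look and compute and a tool call to move; the robot and the scene stay as the last step left them, time stands still between calls to the robot, and variables do not carry over. Pictures are saved under pics/ and viewed, and the job is handed in when it is done.

Besides the shell and the picture viewer there is one more tool, called after "Request:" in YAML: its name, and indented under it one key for each argument. play_rows: Moves the arm, as the interface text tells. Its arguments: {"type":"object","properties":{"motion":{"type":"array","items":{"type":"array"}},"gripper":{"type":"number"},"squeeze":{"type":"number"}},"required":["motion"]}

```bash
ls; mkdir -p pics
python3 - <<'E'
from workcell import bot,cams
import cv2,numpy as np
print(bot.read_state())
for n in ["scene","side","wrist"]:
    p,d=cams.read_camera(n); cv2.imwrite(f"pics/{n}0.png",p[:,:,::-1]); np.savez(f"{n}0.npz",p=p,d=d)
    print(n,cams.calibration(n))
E
```

```text
pics
{'time': 0.0, 'q': array([-1.20389677e+00,  2.64772210e-01,  1.60538843e+00, -1.63276731e-05,
        1.27369354e+00, -3.69069096e-02]), 'joint_vel': array([-1.17722657e-03,  5.20956140e-05,  1.40097984e-03,  8.96070257e-04,
       -1.55212466e-05, -2.73212576e-04]), 'joint_torque': array([-1.04921695e-03, -5.15119851e+01, -3.67309570e+01, -2.56752332e-05,
        1.31494371e-02, -2.39097591e-05]), 'tool_pos': array([ 0.26494657, -0.62002764,  0.22994139]), 'tcp_rot': array([-1.37226636,  0.90816005, -0.90511705]), 'wrist_force': array([ 0.40554958,  0.40133972, -0.41425005]), 'torque': array([ 0.00703985,  0.00432104, -0.04152418]), 'width': 0.9980852498072804}
scene {'mtx': array([[516.13294572,   0.        , 320.52256705],
       [  0.        , 516.13294572, 239.19994172],
       [  0.        ,   0.        ,   1.        ]]), 'R': array([[-0.55555294,  0.83134615, -0.01498376],
       [ 0.52634847,  0.33767158, -0.780343  ],
       [-0.64367556, -0.44140852, -0.62517221]]), 't': array([ 0.3073258 , -0.25161657,  1.39877394])}
side {'mtx': array([[449.24297006,   0.        , 321.47168565],
       [  0.        , 449.24297006, 242.81750423],
       [  0.        ,   0.        ,   1.        ]]), 'R': array([[-0.93465811, -0.35521213,  0.01544524],
       [-0.22450459,  0.55593164, -0.80033599],
       [ 0.27570255, -0.75150805, -0.59935277]]), 't': array([0.50558284, 0.13909598, 0.63946385])}
wrist {'mtx': array([[336.69291351,   0.        , 316.36376428],
       [  0.        , 336.69291351, 240.54667959],
       [  0.        ,   0.        ,   1.        ]]), 'tool_from_camera': array([[ 9.99999243e-01, -1.06733903e-03, -6.11808306e-04,
        -5.01532997e-04],
       [ 2.66391019e-04, -2.97645097e-01,  9.54676555e-01,
        -1.43106022e-01],
       [-1.20106529e-03, -9.54675996e-01, -2.97644587e-01,
         7.53684702e-02],
       [ 0.00000000e+00,  0.00000000e+00,  0.00000000e+00,
         1.00000000e+00]])}
```

View pics/scene0.png

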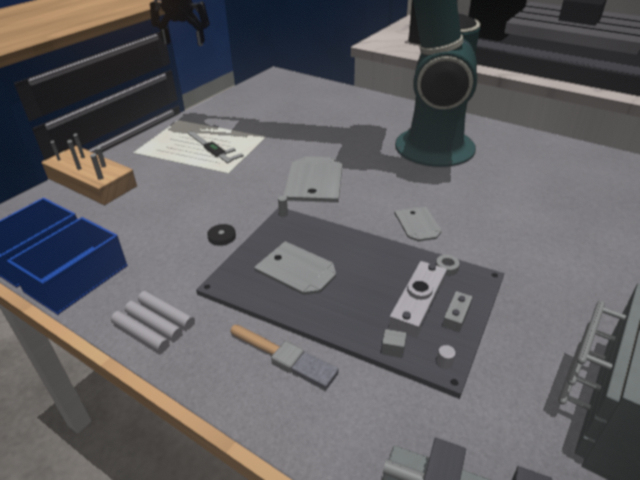

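View pics/side0.png

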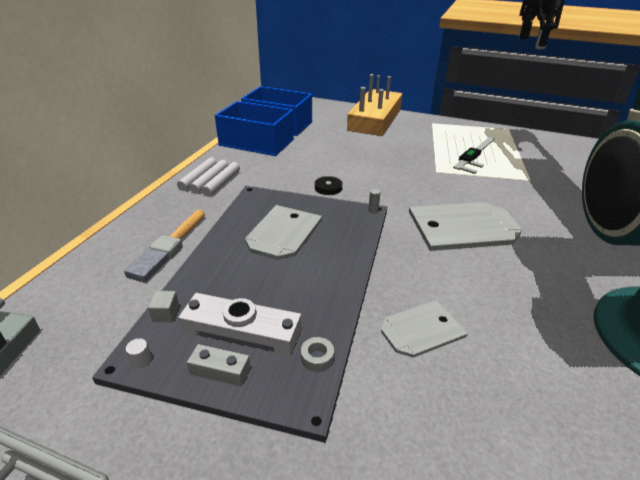

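View pics/wrist0.png

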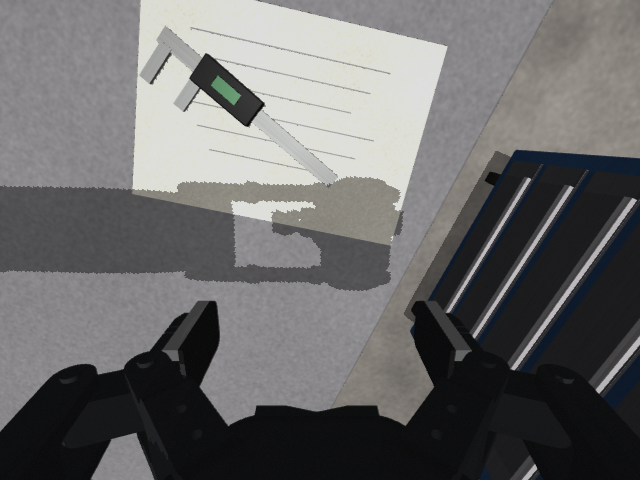

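Candidates for the gauge in the scene image: the plate on the inspection plate (295,267), a large one on the bench (313,178) and a small one on the bench (418,222). The description points to the one on the inspection plate, so I'll measure all three to confirm.

```bash
cat > h.py <<'E'
import numpy as np,cv2
from workcell import bot,cams
def world(cam,u,v,z):
    c=cams.calibration(cam); d=np.linalg.inv(c["mtx"])@np.array([u,v,np.ones_like(u)],float)
    d=c["R"].T@d; o=-c["R"].T@c["t"]; s=(z-o[2])/d[2]; return (o[:,None]+d*s).T
def pts(cam,mask,d):
    c=cams.calibration(cam); v,u=np.nonzero(mask&(d>0)); z=d[v,u]
    P=np.linalg.inv(c["mtx"])@np.array([u*z,v*z,z]); return (c["R"].T@(P-c["t"][:,None])).T
def proj(cam,X):
    c=cams.calibration(cam); p=c["mtx"]@((c["R"]@np.atleast_2d(X).T)+c["t"][:,None]); return (p[:2]/p[2]).T
E
python3 - <<'E'
from h import *
for n in ["scene","side"]:
    d=np.load(n+"0.npz")["d"]
    for l in ["gauge","fixture"]:
        for k,r in enumerate(cams.regions_of(n,l)):
            m=r["mask"]; P=pts(n,m,d); zt=.024 if l=="gauge" else .015
            v,u=np.nonzero(m)
            print(n,l,r["conf"],m.sum(),u.mean(),v.mean(),"z",np.percentile(P[:,2],[5,50,95]))
            if r["conf"]<.3: continue
            zz=np.median(P[:,2])
            W=world(n,u.astype(float),v.astype(float),zt if zz>.012 else .009)[:,:2].astype(np.float32)
            print(cv2.minAreaRect(W)); cv2.imwrite(f"m_{n}_{l}_{k}.png",m*255)
    c=cams.calibration(n)
    for l in ["fixture","mouth","stop","gauge","gauge_nose","gauge_tail","plug_gauge","block","ring_gauge","spacer","brush","discs"]:
        for r in cams.mark_of(n,l): print(n,l,round(r["conf"],2),(c["R"].T@(np.array(r["xyz"])-c["t"])).round(4))
E
```

```text
scene gauge 0.75 2618 297.25515660809776 269.43162719633307 z [0.0183569  0.02319341 0.02530997]
((0.6236735582351685, -0.004589803516864777), (0.145887091755867, 0.10607215762138367), 88.61758422851562)
scene gauge 0.66 1076 418.2174721189591 224.114312267658 z [0.00251887 0.00607183 0.00842261]
((0.3516784906387329, 0.11907698959112167), (0.11488969624042511, 0.07789921015501022), 47.119937896728516)
scene gauge 0.64 2284 314.26357267950965 180.2176007005254 z [0.00391192 0.01087412 0.01314584]
((0.3169529139995575, -0.1742212027311325), (0.20552323758602142, 0.13501785695552826), 29.36786651611328)
scene fixture 0.57 27699 365.35355066969925 297.8242896855482 z [0.0116975  0.01460133 0.04411013]
((0.5944821834564209, 0.09555302560329437), (0.31140145659446716, 0.4996350407600403), 6.319775581359863)
scene fixture 0.95 [ 0.5875  0.0944 -0.0018]
scene mouth 0.7 [0.5772 0.1977 0.014 ]
scene stop 0.86 [0.5716 0.2756 0.012 ]
scene gauge 0.94 [ 0.619  -0.0046  0.015 ]
scene gauge 0.73 [ 0.3134 -0.1764 -0.0035]
scene gauge 0.67 [ 0.3439  0.1137 -0.0011]
scene gauge 0.42 [ 0.5876  0.0971 
[... 1848 characters left out ...]
0047]
side gauge_nose 0.83 [0.6234 0.0592 0.0193]
side gauge_nose 0.66 [0.3846 0.1614 0.0066]
side gauge_tail 0.89 [0.3101 0.0757 0.01  ]
side gauge_tail 0.81 [ 0.6177 -0.0767  0.0218]
side gauge_tail 0.78 [ 0.4002 -0.1346  0.0053]
side plug_gauge 0.73 [ 0.7941  0.0827 -0.001 ]
side plug_gauge 0.59 [ 0.4877 -0.1378  0.0133]
side block 0.9 [0.689  0.2374 0.019 ]
side ring_gauge 0.66 [0.4643 0.2291 0.0172]
side spacer 0.97 [0.667  0.3186 0.0146]
side spacer 0.5 [ 0.4897 -0.1395  0.0122]
side brush 0.89 [ 0.7925  0.0793 -0.0046]
side discs 0.61 [ 6.111e-01 -2.177e-01  5.000e-04][ WARN:0@2.026] global loadsave.cpp:1063 imwrite_ Unsupported depth image for selected encoder is fallbacked to CV_8U.
```

```bash
python3 -c "
import cv2
a=cv2.imread('pics/side0.png')[180:440,90:400]; cv2.imwrite('pics/crop_side.png',cv2.resize(a,None,fx=2.25,fy=2.25,interpolation=3))"
```

```text
(no output)
```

View pics/crop_side.png

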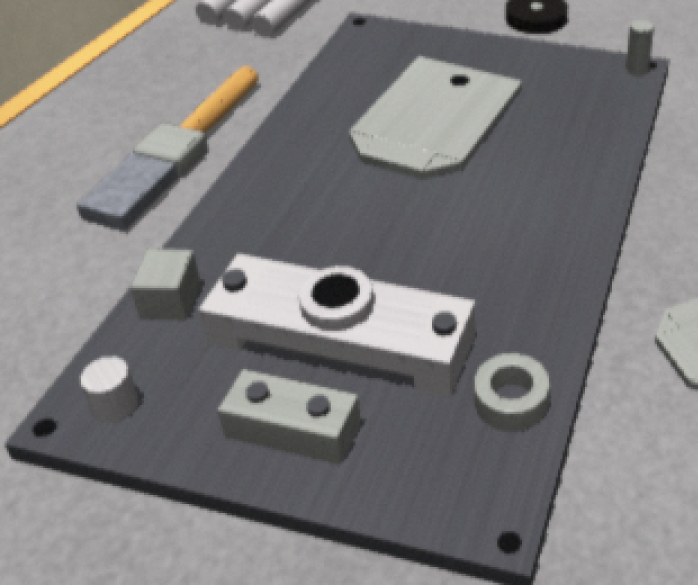

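```bash
cat > fit.py <<'E'
from h import *
from scipy.optimize import minimize
G=np.array([[-48,-70],[48,-70],[48,48],[26,70],[-26,70],[-48,48]])/1e3
F=np.array([[-150,-250],[150,-250],[150,250],[-150,250]])/1e3
def hull(cam,p,O,z0,z1):
    c,s=np.cos(p[2]),np.sin(p[2]); Q=O@np.array([[c,s],[-s,c]])+p[:2]
    X=np.vstack([np.c_[Q,np.full(len(Q),z)] for z in(z0,z1)])
    return cv2.convexHull(proj(cam,X).astype(np.float32))[:,0]
def fit(obs,O,z0,z1,p0,S=4,band=None):
    "obs: {cam:mask}; silhouettes -> pose (x,y,yaw) by IoU"
    best=None
    def cost(p):
        t=0
        for cam,m in obs.items():
            h=hull(cam,p,O,z0,z1); r=np.zeros(m.shape,np.uint8)
            cv2.fillConvexPoly(r,np.round(h*16).astype(np.int32),255,cv2.LINE_AA,4)
            r=r/255.; t+=1-np.minimum(r,m).sum()/np.maximum(r,m).sum()
        return t
    sim=np.array(p0)+np.array([[0,0,0],[.008,0,0],[0,.008,0],[0,0,.06]])
    R=minimize(cost,p0,method="Nelder-Mead",options=dict(initial_simplex=sim,xatol=1e-5,fatol=1e-6,maxiter=400))
    return R.x,R.fun
E
python3 - <<'E'
from fit import *
mk={}
for l,O,z0,z1,p0 in [("gauge",G,.015,.024,[.62,-.008,-.035]),("fixture",F,0,.015,[.589,.0944,.108])]:
    obs={}
    for n in ["scene","side"]:
        m=cv2.imread(f"m_{n}_{l}_0.png",0)>0
        if l=="fixture":
            m=(m|(cv2.imread(f"m_{n}_gauge_0.png",0)>0)).astype(np.uint8)
            m=cv2.morphologyEx(m,cv2.MORPH_CLOSE,np.ones((9,9)))
        obs[n]=m.astype(float); print(l,n,fit({n:obs[n]},O,z0,z1,p0))
    p,f=fit(obs,O,z0,z1,p0); print(l,"both",p,f); mk[l]=p
np.savez("pose.npz",**mk)
g,f=mk["gauge"],mk["fixture"]
def infix(g,f):
    c,s=np.cos(f[2]),np.sin(f[2]); d=g[:2]-f[:2]; return [c*d[0]+s*d[1],-s*d[0]+c*d[1],g[2]-f[2]]
print(infix(g,f))
for n in ["scene","side"]:
    im=np.load(n+"0.npz")["p"][:,:,::-1].copy()
    for l,O,z0,z1 in [("gauge",G,.015,.024),("fixture",F,0,.015)]:
        cv2.polylines(im,[np.round(hull(n,mk[l],O,z0,z1)*16).astype(np.int32)],True,(0,0,255),1,cv2.LINE_AA,4)
    # bridge outline at plate top and bridge top
    c,s=np.cos(f[2]),np.sin(f[2])
    for O,zz in [([[-78,105],[78,105],[78,155],[-78,155]],.045),([[-35,185],[35,185]],.04)]:
        O=np.array(O)/1e3;Q=O@np.array([[c,s],[-s,c]])+f[:2]
        cv2.polylines(im,[np.round(proj(n,np.c_[Q,np.full(len(Q),zz)])*16).astype(np.int32)],True,(0,255,0),1,cv2.LINE_AA,4)
    cr=im[190:410,180:520] if n=="scene" else im[170:450,80:400]
    cv2.imwrite(f"pics/ov_{n}.png",cv2.resize(cr,None,fx=2.1,fy=2.1,interpolation=2))
from scipy.spatial.transform import Rotation as R
print(R.from_rotvec(bot.read_state()["tcp_rot"]).as_matrix().round(3))
E
```

```text
gauge scene (array([ 0.61973931, -0.0080972 , -0.02959985]), np.float64(0.05880083110715362))
gauge side (array([ 0.62152186, -0.01095916, -0.01900378]), np.float64(0.06709546875264938))
gauge both [ 0.61976627 -0.00890705 -0.03670871] 0.13305715810724905
fixture scene (array([0.58704462, 0.09265884, 0.10529824]), np.float64(0.06465867628348776))
fixture side (array([0.58957783, 0.09181659, 0.11009074]), np.float64(0.05511151334185538))
fixture both [0.58895781 0.09203167 0.10752656] 0.12311703888738368
[np.float64(0.019797839556707466), np.float64(-0.10366209923813627), np.float64(-0.1442352655910752)]
[[ 0.393 -0.     0.92 ]
 [-0.92  -0.     0.393]
 [ 0.    -1.    -0.   ]]
```

View pics/ov_scene.png

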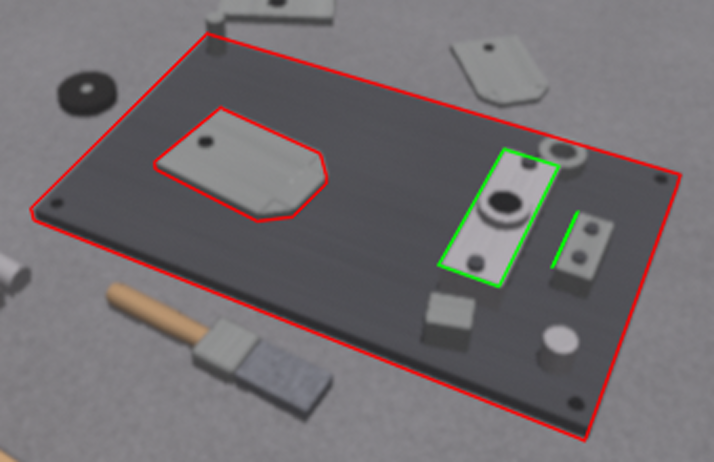

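View pics/ov_side.png

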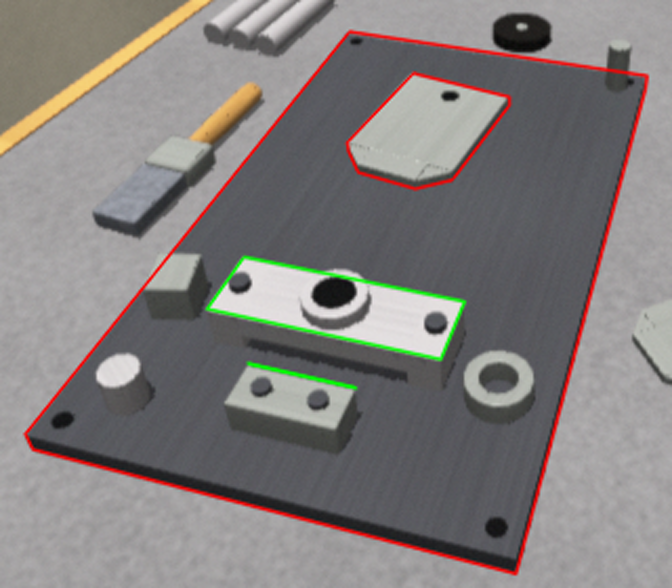

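The overlays match the fixture, bridge and stop. The gauge on the plate at scene (295,267) fits the 96×140 outline, with its nose toward the bridge. The other two are roughly 190–205×135–143 mm and 112×78 mm, so this is the middle-sized one. In the fixture frame it sits at x=+20 mm, y=−104 mm, yaw −8.3°.

Plan: push it sideways with two fingers from the +x side to centre and straighten it, then push from the tail.

Request:
play_rows:
  motion:
    - [[0.7, 0.975, -0.12], [0, 0, -0.376]]
    - [[0.7, 0.975, -0.12], [0, 0, -0.376]]
    - [[0.7, 0.975, -0.12], [0, 0, -0.376]]
    - [[0.7, 0.975, -0.12], [0, 0, -0.376]]
    - [[0.7, 0.975, -0.12], [0, 0, -0.376]]
    - [[0.7, 0.975, -0.12], [0, 0, -0.376]]
    - [[0.7, 0.975, -0.12], [0, 0, -0.376]]
    - [[0.7, 0.975, -0.12], [0, 0, -0.376]]
    - [[0.7, 0.975, -0.12], [0, 0, -0.376]]
  gripper: 0.35

```text
time: 2.68
tool_pos: [0.5465, -0.2278, 0.1829]
tcp_rot: [-1.26, 1.126, -1.125]
wrist_force: [-0.0, -0.6, -0.3]
width: 0.646
```

Request:
play_rows:
  motion:
    - [[0.396, 0.56, -0.08], [0, 0, 0]]
    - [[0.396, 0.56, -0.08], [0, 0, 0]]
    - [[0.396, 0.56, -0.08], [0, 0, 0]]
    - [[0.396, 0.56, -0.08], [0, 0, 0]]
    - [[0.396, 0.56, -0.08], [0, 0, 0]]
    - [[0.396, 0.56, -0.08], [0, 0, 0]]

```text
time: 3.42
tool_pos: [0.7039, -0.0063, 0.1507]
tcp_rot: [-1.26, 1.128, -1.127]
wrist_force: [0.0, 0.4, 1.1]
width: 0.653
```

Run:
```python
from h import *
from scipy.spatial.transform import Rotation as R
s=bot.read_state(); print(s["tool_pos"].round(4),R.from_rotvec(s["tcp_rot"]).as_matrix().round(3),s["width"],s["q"].round(2))
for n in ["wrist","side"]:
    p,d=cams.read_camera(n); cv2.imwrite(f"pics/{n}1.png",p[:,:,::-1]); np.savez(f"{n}1.npz",p=p,d=d)
c=cams.calibration("wrist"); d=np.load("wrist1.npz")["d"]
v,u=np.nonzero((d>.05)&(d<.2)); z=d[v,u]
P=np.linalg.inv(c["mtx"])@np.array([u*z,v*z,z]); T=c["tool_from_camera"]; P=(T[:3,:3]@P+T[:3,3:]).T
print(len(P))
for sgn in (-1,1):
    q=P[(P[:,0]*sgn>0)&(P[:,1]>-.06)]; 
    for y0 in np.arange(-.06,.011,.005):
        k=q[(q[:,1]>=y0)&(q[:,1]<y0+.005)]
        if len(k)>3: print(sgn,round(y0,3),len(k),np.percentile(k,[1,99],axis=0)[:,[0,2]].round(4).tolist(), k[:,1].max().round(4))
```

```text
[ 0.7039 -0.0063  0.1507] [[ 0.11  -0.001  0.994]
 [-0.994 -0.001  0.11 ]
 [ 0.    -1.    -0.001]] 0.652781428501726 [-0.04  0.37  1.61 -0.    1.16  1.42]
60217
-1 -0.06 2625 [[-0.06, -0.0118], [-0.0267, 0.0131]] -0.055
-1 -0.055 928 [[-0.0589, 0.0055], [-0.0282, 0.0132]] -0.05
-1 -0.05 402 [[-0.0531, 0.0046], [-0.0295, 0.0133]] -0.045
-1 -0.045 494 [[-0.0384, -0.0094], [-0.0279, 0.0115]] -0.04
-1 -0.04 340 [[-0.0409, -0.0112], [-0.0279, 0.0108]] -0.035
-1 -0.035 376 [[-0.0415, -0.0113], [-0.0278, 0.0107]] -0.03
-1 -0.03 351 [[-0.0415, -0.0113], [-0.0278, 0.0107]] -0.025
-1 -0.025 304 [[-0.0415, -0.0105], [-0.0278, 0.0107]] -0.0201
-1 -0.02 286 [[-0.0416, -0.0113], [-0.0279, 0.0107]] -0.015
-1 -0.015 220 [[-0.0405, -0.0112], [-0.0279, 0.0109]] -0.01
-1 -0.01 114 [[-0.0344, -0.0115], [-0.0279, 0.0105]] -0.005
-1 -0.005 7 [[-0.0283, -0.0034], [-0.0281, 0.0064]] -0.004
1 -0.06 2678 [[0.026, -0.012], [0.0593, 0.0129]] -0.055
1 -0.055 925 [[0.0275, 0.0054], [0.0584, 0.013]] -0.05
1 -0.05 400 [[0.0289, 0.005], [0.0535, 0.0131]] -0.045
1 -0.045 491 [[0.0272, -0.009], [0.0374, 0.0114]] -0.04
1 -0.04 331 [[0.0271, -0.0112], [0.0399, 0.0107]] -0.035
1 -0.035 395 [[0.0272, -0.0115], [0.0409, 0.0107]] -0.03
1 -0.03 341 [[0.0271, -0.0113], [0.0409, 0.0106]] -0.025
1 -0.025 310 [[0.0272, -0.0113], [0.0409, 0.0108]] -0.02
1 -0.02 270 [[0.0272, -0.0111], [0.041, 0.0107]] -0.015
1 -0.015 229 [[0.0272, -0.011], [0.0396, 0.0107]] -0.01
1 -0.01 115 [[0.0271, -0.0116], [0.0335, 0.0104]] -0.0051
1 -0.005 5 [[0.0274, -0.0024], [0.0275, 0.0006]] -0.0047
```

Request:
play_rows:
  motion:
    - [[0, 0, -0.12], [0, 0, 0]]
    - [[0, 0, -0.24], [0, 0, 0]]
    - [[0, 0, -0.3], [0, 0, 0]]
    - [[0, 0, -0.32], [0, 0, 0]]
    - [[0, 0, -0.335], [0, 0, 0]]
    - [[0, 0, -0.342], [0, 0, 0]]
    - [[0, 0, -0.342], [0, 0, 0]]

```text
time: 4.4
tool_pos: [0.7044, -0.0069, 0.0157]
tcp_rot: [-1.257, 1.128, -1.13]
wrist_force: [-0.2, 0.0, -0.9]
width: 0.65
```

Run:
```python
from h import *
s=bot.read_state(); print(s["tool_pos"].round(4),s["wrist_force"].round(2))
p,d=cams.read_camera("side"); cv2.imwrite("pics/side2.png",cv2.resize(p[120:320,160:420,::-1],None,fx=3,fy=3,interpolation=2))
```

```text
[ 0.7044 -0.0069  0.0157] [-0.16  0.04 -0.9 ]
```

View pics/side2.png

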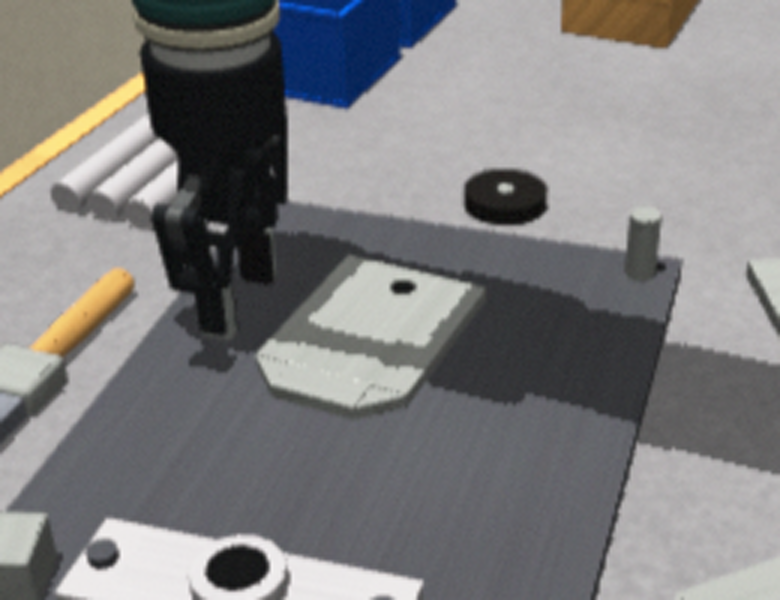

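Request:
play_rows:
  motion:
    - [[0, 0, -0.007], [0, 0, 0]]
    - [[-0.02, -0.002, -0.007], [0, 0, 0]]
    - [[-0.04, -0.004, -0.007], [0, 0, 0]]
    - [[-0.055, -0.006, -0.007], [0, 0, 0]]
    - [[-0.067, -0.007, -0.007], [0, 0, 0]]
    - [[-0.08, -0.009, -0.007], [0, 0, 0]]
    - [[-0.092, -0.01, -0.007], [0, 0, 0]]
    - [[-0.103, -0.011, -0.007], [0, 0, 0]]
    - [[-0.112, -0.012, -0.007], [0, 0, 0]]
    - [[-0.112, -0.012, -0.007], [0, 0, 0]]

```text
time: 5.7
tool_pos: [0.6584, -0.0116, 0.0118]
tcp_rot: [-1.259, 1.129, -1.129]
wrist_force: [-0.2, -0.6, 0.4]
width: 0.65
```

```bash
cat > look.py <<'E'
from fit import *
import sys
k=sys.argv[1]; s=bot.read_state(); print(s["time"],s["tool_pos"].round(4),s["wrist_force"].round(2))
f=np.load("pose.npz")["fixture"]; p0=np.array([float(a) for a in sys.argv[2:5]]); p0[2]=np.deg2rad(p0[2])
c,sn=np.cos(f[2]),np.sin(f[2]); Rm=np.array([[c,-sn],[sn,c]])
print("tool in fix",(Rm.T@(s["tool_pos"][:2]-f[:2])).round(4))
w0=np.r_[Rm@p0[:2]+f[:2],p0[2]+f[2]]
obs={}; ims={}
for n in ["scene","side"]:
    p,d=cams.read_camera(n); ims[n]=p
    best=None
    for r in cams.regions_of(n,"gauge"):
        P=pts(n,r["mask"],d).mean(0)
        if np.linalg.norm(P[:2]-w0[:2])<.06 and best is None: best=r
    if best is None: print(n,"none"); continue
    m=cv2.morphologyEx(best["mask"].astype(np.uint8),cv2.MORPH_CLOSE,np.ones((3,3))).astype(float)
    obs[n]=m
    x,fn=fit({n:m},G,.015,.024,w0); print(n,(Rm.T@(x[:2]-f[:2])*1e3).round(1),np.degrees(x[2]-f[2]).round(1),fn.round(3))
if obs:
    x,fn=fit(obs,G,.015,.024,w0); print("both",(Rm.T@(x[:2]-f[:2])*1e3).round(1),np.degrees(x[2]-f[2]).round(1),fn.round(3))
else: x=w0
for n in ims:
    im=ims[n][:,:,::-1].copy(); cv2.polylines(im,[np.round(hull(n,x,G,.015,.024)*16).astype(np.int32)],True,(0,0,255),1,cv2.LINE_AA,4)
    cr=im[190:390,180:480] if n=="scene" else im[160:400,120:400]
    cr=cv2.resize(cr,(390,300),interpolation=2); ims[n]=cr
cv2.imwrite(f"pics/look{k}.png",np.hstack([ims["scene"],ims["side"]]))
E
python3 look.py 1 0 -.104 0
```

```text
5.7 [ 0.6584 -0.0116  0.0118] [-0.25 -0.6   0.42]
tool in fix [ 0.0579 -0.1105]
scene [  -2.3 -109.1] -0.4 0.616
side [  -0.  -111.1] 0.5 0.046
both [  -0.6 -110.7] 0.3 0.666
```

View pics/look1.png

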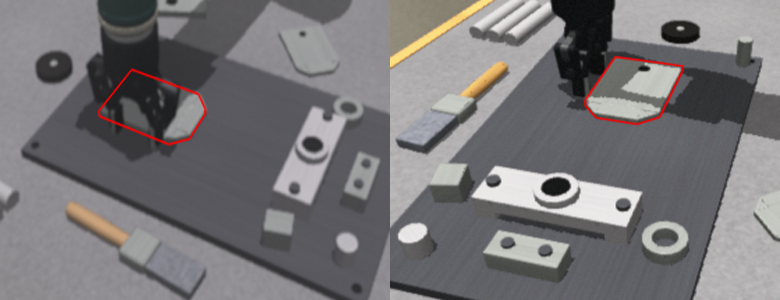

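Request:
play_rows:
  motion:
    - [[0.05, 0.005, 0], [0, 0, 0]]
    - [[0.05, 0.005, 0.1], [0, 0, 0]]
    - [[0.05, 0.005, 0.22], [0, 0, 0]]
    - [[-0.06, -0.13, 0.22], [0, 0, 0.2]]
    - [[-0.117, -0.27, 0.22], [0, 0, 0.4]]
    - [[-0.117, -0.27, 0.22], [0, 0, 0.6]]
    - [[-0.117, -0.27, 0.22], [0, 0, 0.8]]
    - [[-0.117, -0.27, 0.22], [0, 0, 1]]
    - [[-0.117, -0.27, 0.22], [0, 0, 1]]

```text
time: 7.02
tool_pos: [0.6114, -0.1197, 0.0993]
tcp_rot: [-1.505, 0.532, -0.53]
wrist_force: [-0.4, -0.2, -0.2]
width: 0.647
```

Request:
play_rows:
  motion:
    - [[0, 0, 0], [0, 0, 0.2]]
    - [[0, 0, 0], [0, 0, 0.4]]
    - [[0, 0, 0], [0, 0, 0.6]]
    - [[0, 0, 0], [0, 0, 0.8]]
    - [[0, 0, 0], [0, 0, 1]]
    - [[0, 0, 0], [0, 0, 1]]
    - [[0, 0, 0], [0, 0, 1]]

```text
time: 7.9
tool_pos: [0.6119, -0.1194, 0.0995]
tcp_rot: [-1.569, -0.082, 0.083]
wrist_force: [0.4, -1.1, -0.4]
width: 0.652
```

```bash
python3 look.py 2 0 -.110 0; python3 -c "
from h import *
from scipy.spatial.transform import Rotation as R
s=bot.read_state();M=R.from_rotvec(s['tcp_rot']).as_matrix();print(np.degrees(np.arctan2(M[1,0],M[0,0])),s['q'].round(2),s['width'])"
```

```text
7.9 [ 0.6119 -0.1194  0.0995] [ 0.4  -1.07 -0.35]
tool in fix [ 1.000e-04 -2.127e-01]
scene [  -1.  -109.1] -0.9 0.047
side [  -0.3 -112.5] 0.7 0.076
both [  -1.2 -109.8] -0.3 0.132
6.135793683891506 [-0.23  0.28  1.84 -0.    1.02 -0.34] 0.6491311337056626
```

View pics/look2.png

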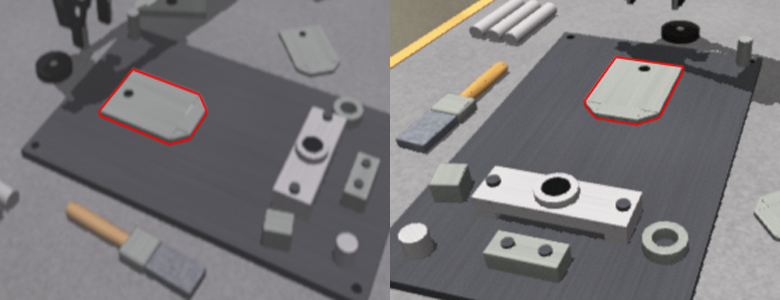

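Request:
play_rows:
  motion:
    - [[0, 0, -0.12], [0, 0, 0]]
    - [[0, 0, -0.2], [0, 0, 0]]
    - [[0, 0, -0.216], [0, 0, 0]]
    - [[0, 0, -0.216], [0, 0, 0]]
    - [[0, 0, -0.216], [0, 0, 0]]

```text
time: 8.72
tool_pos: [0.6134, -0.1198, 0.0146]
tcp_rot: [-1.57, -0.087, 0.083]
wrist_force: [0.8, -0.2, -0.0]
width: 0.65
```

Request:
play_rows:
  motion:
    - [[-0.0032, 0.03, 0], [0, 0, 0]]
    - [[-0.0054, 0.05, 0], [0, 0, 0]]
    - [[-0.0086, 0.08, 0], [0, 0, 0]]
    - [[-0.0129, 0.12, 0], [0, 0, 0]]
    - [[-0.0173, 0.16, 0], [0, 0, 0]]
    - [[-0.0216, 0.2, 0], [0, 0, 0]]
    - [[-0.0259, 0.24, 0], [0, 0, 0]]
    - [[-0.0302, 0.28, 0], [0, 0, 0]]
    - [[-0.0345, 0.32, 0], [0, 0, 0]]
    - [[-0.0367, 0.34, 0], [0, 0, 0]]

```text
time: 9.98
tool_pos: [0.5974, 0.0175, 0.0137]
tcp_rot: [-1.57, -0.087, 0.086]
wrist_force: [0.2, -5.6, 2.5]
width: 0.652
```

```bash
python3 look.py 3 0 0.01 0
```

```text
9.975 [0.5974 0.0175 0.0137] [ 0.2  -5.6   2.53]
tool in fix [ 0.0004 -0.075 ]
scene [-2.   6.8] 0.7 0.047
side [-1.3  5.3] 0.9 0.059
both [-1.7  6.3] 0.2 0.11
```

View pics/look3.png

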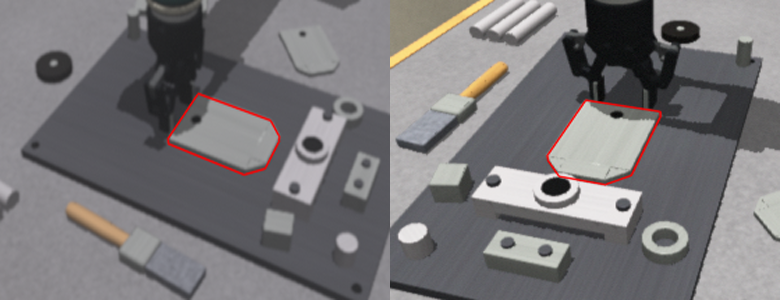

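Request:
play_rows:
  motion:
    - [[-0.0032, 0.03, 0], [0, 0, 0]]
    - [[-0.0065, 0.06, 0], [0, 0, 0]]
    - [[-0.0097, 0.09, 0], [0, 0, 0]]
    - [[-0.0129, 0.12, 0], [0, 0, 0]]
    - [[-0.0162, 0.15, 0], [0, 0, 0]]
    - [[-0.0194, 0.18, 0], [0, 0, 0]]
    - [[-0.0226, 0.21, 0], [0, 0, 0]]
    - [[-0.0248, 0.23, 0], [0, 0, 0]]
    - [[-0.0259, 0.24, 0], [0, 0, 0]]
    - [[-0.0259, 0.24, 0], [0, 0, 0]]

```text
time: 11.42
tool_pos: [0.5872, 0.1131, 0.0135]
tcp_rot: [-1.568, -0.086, 0.085]
wrist_force: [0.2, 0.5, -0.6]
width: 0.649
```

```bash
python3 look.py 4 0 0.105 0
```

```text
11.425 [0.5872 0.1131 0.0135] [ 0.23  0.53 -0.56]
tool in fix [0.0005 0.0211]
scene [ -0.6 103.3] -0.0 0.431
side [ 0.3 99.9] 0.3 0.57
both [ -0.7 103.1] 0.4 1.007
```

View pics/look4.png

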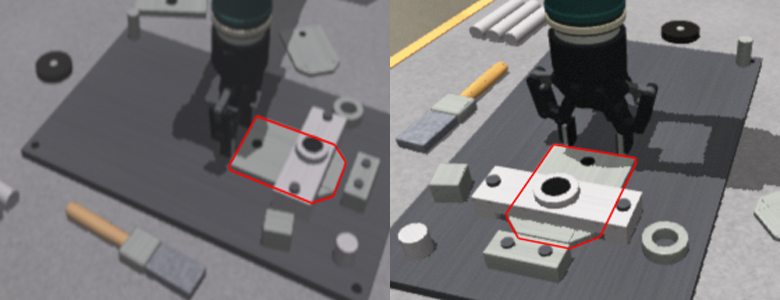

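Request:
play_rows:
  motion:
    - [[-0.0008, 0.008, 0], [0, 0, 0]]
    - [[-0.0017, 0.016, 0], [0, 0, 0]]
    - [[-0.0025, 0.023, 0], [0, 0, 0]]
    - [[-0.0025, 0.023, 0], [0, 0, 0]]

```text
time: 12.12
tool_pos: [0.5862, 0.1218, 0.0135]
tcp_rot: [-1.569, -0.086, 0.085]
wrist_force: [0.2, -2.6, 2.1]
width: 0.649
```

Request:
play_rows:
  motion:
    - [[-0.0003, 0.003, 0], [0, 0, 0]]
    - [[-0.0005, 0.005, 0], [0, 0, 0]]

```text
time: 12.38
tool_pos: [0.586, 0.1235, 0.0135]
tcp_rot: [-1.569, -0.086, 0.085]
wrist_force: [0.4, -4.7, 2.3]
width: 0.648
```

Request:
play_rows:
  motion:
    - [[-0.0003, 0.003, 0], [0, 0, 0]]
    - [[-0.0005, 0.005, 0], [0, 0, 0]]

```text
time: 12.62
tool_pos: [0.5857, 0.1256, 0.0134]
tcp_rot: [-1.569, -0.085, 0.085]
wrist_force: [0.8, -5.3, 3.5]
width: 0.652
```

Request:
play_rows:
  motion:
    - [[-0.0002, 0.002, 0], [0, 0, 0]]
    - [[-0.0004, 0.004, 0], [0, 0, 0]]

```text
time: 12.88
tool_pos: [0.5856, 0.1265, 0.0134]
tcp_rot: [-1.571, -0.086, 0.086]
wrist_force: [1.6, -10.2, 2.7]
width: 0.654
```

Request:
play_rows:
  motion:
    - [[-0.0002, 0.002, 0], [0, 0, 0]]
    - [[-0.0004, 0.004, 0], [0, 0, 0]]

```text
time: 13.12
tool_pos: [0.5856, 0.1266, 0.0135]
tcp_rot: [-1.573, -0.086, 0.086]
wrist_force: [1.7, -14.5, 2.6]
width: 0.653
```

The force climbed from about 5 N to 14.5 N while the tool stopped moving, so the nose is on the stop. Backing straight off, then up.

Request:
play_rows:
  motion:
    - [[0.002, -0.02, 0], [0, 0, 0]]
    - [[0.0086, -0.08, 0], [0, 0, 0]]
    - [[0.0086, -0.08, 0], [0, 0, 0]]
    - [[0.0086, -0.08, 0.15], [0, 0, 0]]
    - [[0.0086, -0.08, 0.3], [0, 0, 0]]
    - [[0.0086, -0.3, 0.45], [0, 0, 0]]
    - [[0.0086, -0.5, 0.5], [0, 0, 0]]
    - [[0.0086, -0.6, 0.5], [0, 0, 0]]
    - [[0.0086, -0.6, 0.5], [0, 0, 0]]

```text
time: 14.25
tool_pos: [0.5891, -0.1123, 0.2144]
tcp_rot: [-1.568, -0.086, 0.083]
wrist_force: [0.4, 0.3, -0.4]
width: 0.655
```

```bash
python3 look.py 5 0 0.115 0
python3 - <<'E'
from h import *
f=np.load("pose.npz")["fixture"];c,s=np.cos(f[2]),np.sin(f[2])
d0={"plug_gauge":(.487,-.140),"block":(.690,.2355),"ring_gauge":(.4627,.23),"spacer":(.668,.317),"brush":(.793,.081),"discs":(.608,-.217)}
for n in ["scene","side"]:
    C=cams.calibration(n)
    for l in d0:
        D=[np.linalg.norm((C["R"].T@(np.array(r["xyz"])-C["t"]))[:2]-d0[l])*1e3 for r in cams.mark_of(n,l)]
        print(n,l,np.round(sorted(D)[:1],1))
    for l in ["gauge_tail","gauge_nose","stop"]:
        for r in cams.mark_of(n,l):
            w=C["R"].T@(np.array(r["xyz"])-C["t"]); d=w[:2]-f[:2]; print(n,l,round(r["conf"],2),np.round([c*d[0]+s*d[1],-s*d[0]+c*d[1],w[2]],4))
p,d=cams.read_camera("wrist"); cv2.imwrite("pics/wrist5.png",p[:,:,::-1])
a=cams.read_camera("side")[0][250:400,170:350,::-1]; b=cams.read_camera("scene")[0][230:340,340:500,::-1]
cv2.imwrite("pics/close5.png",np.hstack([cv2.resize(a,(400,333),interpolation=2),cv2.resize(b,(400,333),interpolation=2)]))
E
```

```text
14.25 [ 0.5891 -0.1123  0.2144] [ 0.36  0.31 -0.38]
tool in fix [-0.0218 -0.2032]
scene none
side [  0.2 112.9] -0.5 0.605
both [  0.2 112.9] -0.5 0.605
scene plug_gauge [2.5]
scene block [2.7]
scene ring_gauge [0.5]
scene spacer [4.3]
scene brush [1.5]
scene discs [3.4]
scene gauge_tail 0.8 [-0.2182 -0.2054  0.0044]
scene gauge_tail 0.68 [-0.0024  0.0494  0.0226]
scene gauge_tail 0.64 [-0.285   0.0164  0.0024]
scene gauge_nose 0.87 [-0.0006  0.1828  0.0188]
scene gauge_nose 0.73 [-0.391  -0.2783  0.0079]
scene gauge_nose 0.69 [-0.198   0.0841  0.0084]
scene stop 0.4 [0.0988 0.2125 0.0158]
side plug_gauge [1.8]
side block [0.7]
side ring_gauge [2.]
side spacer [2.4]
side brush [3.3]
side discs [3.3]
side gauge_tail 0.9 [-0.0028  0.0435  0.0202]
side gauge_tail 0.82 [-0.2825  0.0156  0.0088]
side gauge_tail 0.63 [-0.2117 -0.2046  0.0044]
side gauge_nose 0.88 [-0.2     0.0881  0.0046]
side gauge_nose 0.75 [-0.3876 -0.2765  0.0067]
side gauge_nose 0.63 [0.0015 0.1817 0.0209]
side stop 0.72 [-0.0018  0.187   0.0168]
```

View pics/look5.png

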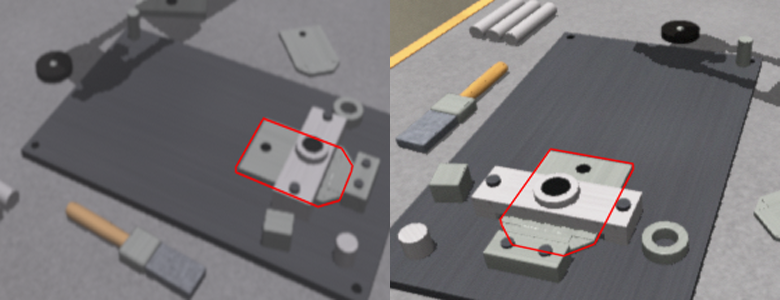

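View pics/close5.png

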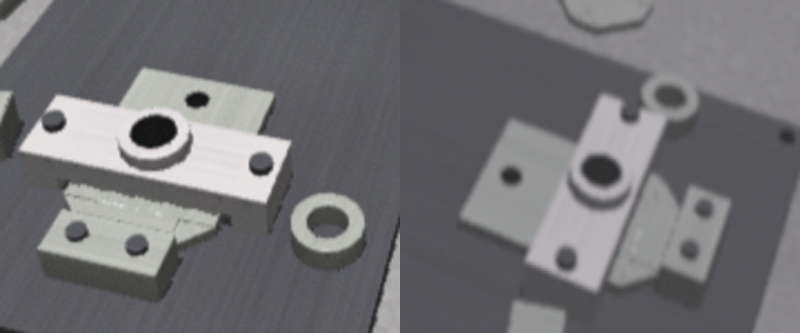

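The close-up shows the nose touching the stop block, with no dark gap at (150,240) on the left or (670,240) on the right. The gauge lies straight under the bridge and the hand is clear, so I'm handing in.

```bash
python3 -c "
from workcell import bot
print(bot.finish_job())"
```

```text
the job is handed in; nothing more can be done
None
```

The middle-sized gauge is through the opening with its nose against the stop block. I handed the job in at about 14 s, and the system reported no verdict. I pushed it sideways with two fingertips to centre and straighten it, then pushed the tail straight under the bridge. At the stop the force rose from about 5 to 14.5 N and the tool stopped moving. I then backed the hand off and raised it clear.

**Last checks:**
- **Nose:** the networks put it at y ≈ 182–183 mm, inside the 181–188 mm window but close to its lower edge. The close-up shows no gap at the stop.
- **Centring and angle:** the gauge is about 0–3 mm off the opening's centre line and within about 1° of straight.
- **Bystanders:** all are within 5 mm of where they started, which is within measuring error.
- **Hand:** about 200 mm above the bench, with only about 0.5 N on the wrist.

**What failed or disagreed:**
- The final outline fit was poor because the bridge hides part of the gauge. The scene camera's region search missed the gauge, so only the side camera was used, and it put the nose at y ≈ 183 mm.
- The networks' tail marks in the two views differed by about 6 mm, and one low-confidence stop mark was wrong.
- I did not measure flatness after the push. The views show the gauge lying flat.

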